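# Mount the grooved burnishing head in the edge machine

## Task

Fit the grooved wooden burnishing head from the rack to the edge burnishing machine: lower its shank into the spindle, turn it under light pressure until its tongue drops into the drive slot, and seat it fully home without forcing it. Then swing the clamp lever all the way round to its closed stop and let go, leaving the other heads, the jar, the bottle, the tin and the vase where they are.

Things in the scene. Friction and masses are not known exactly. Their poses are not given: they have to be found in the camera images.
- grooved_head: The head to mount: dark wooden drum, 36 mm diameter, with three grooves round it (2.5 mm deep), on a steel flange 34 mm across; about 0.18 kg. Origin: centre of the flange's underside, z up its axis; wood from z = 4 to 60 mm. A thin brass pin is let into the flat top along the head's x axis, in line with the tongue. It starts upright in any of the rack's four holes, at any yaw.
- tongue_tip (a point): Foot of the grooved head's shank, 36 mm below its flange. Under the flange is a round steel shank, 20 mm diameter, 22 mm long, then a flat tongue 14 mm long, 18.6 mm wide along the head's x and 7 mm thick along y. It fits either way round (half-turn symmetric).
- cone_head: Spare head, dark wood, smooth, tapering from 37 mm to 16 mm, same flange and shank, 62 mm high above the flange's underside (its origin). Stands in the rack.
- dome_head: Spare head, dark wood, smooth, 34 mm diameter with a domed top, 60 mm high, same flange and shank. Origin: underside of its flange. Stands in the rack.
- slim_head: Spare head, dark wood, smooth and slim, 21 mm diameter, 62 mm high, same flange and shank. Origin: underside of its flange. Stands in the rack.
- rack: Fixed wooden block, 270 x 70 mm, 48 mm high, with four 21.5 mm through holes in a row along its x axis, at x = -93, -31, 31 and 93 mm. The four heads stand in them, flange on the block's top (z = 48 mm). Origin: centre of its underside.
- machine: Fixed edge burnishing machine. Origin: on the table under the vertical spindle axis. Grey housing, top at z = 85 mm, x = -85 to 85 mm (front with switch and dial at -x), y = -85 to 225 mm; black motor on it, 98 mm diameter, up to z = 174 mm, centred at y = 160 mm, with a terminal box on its +x side.
- drive_top (a point): Top of the drive inside the bore, on the axis 24 mm below the mouth: a steel disc with a slot 19.8 x 8.2 mm, 16 mm deep, for the tongue. It turns with the spindle, which has stopped at an unmeasured angle: the slot's length is turned 0.25 to 1.1 rad away from the machine's x axis (this point's axes are the machine's, not the slot's). Stiff: about 0.1 N m turns it.
- spindle_mouth (a point): Centre of the bore's mouth, on top of the spindle nose (steel tube, 36 mm outside), 125 mm above the table. Round bore, 21 mm, with a 24 mm lead-in 2 mm deep. The tongue meets the drive with the flange still 12 mm above the mouth, and drops in once lined up to about 4 degrees. Fully home, the flange lies on the nose and the head's origin is at this point.
- clamp (a joint): Clamp ring round the spindle nose, turned about the spindle axis by its lever (rad). Starts open at 0 to 0.25 (0: lever points to the machine's -y); grows clockwise seen from above, towards the machine's front, to the closed stop at 1.25. Takes about 0.4 N m (4 to 5 N at the knob), stays where left, and lies below the nose, clear of the head.
- clamp_knob (a point): Centre of the top of the upright black knob on the end of the clamp lever, 92 mm from the spindle axis. The knob is a cylinder 20 mm in diameter, 31 mm high (top about 135 mm, foot about 104 mm above the table); the lever is a round bar 9 mm thick, centred 106 mm above the table.
- vase: Loose round green-grey glazed vase, 108 mm across, 88 mm high, origin under its centre. A bystander.
- edge_paint: Loose small amber jar with a black cap, 42 mm diameter, 62 mm high, origin under its centre. A bystander.
- wax_tin: Loose round aluminium tin, 56 mm diameter, 28 mm high, origin under its centre. A bystander.
- dressing: Loose white bottle, 48 mm diameter, 105 mm high, origin under its centre. A bystander.
There are look-alikes about, which are no part of the job. What is shaped like the grooved_head but green is not meant.

How it is judged:
By the outcome, as a careful person would: the job done as asked, in the order asked, and still so for the second after the job is handed in, with the robot touching nothing.
It also fails if it takes over 72 s, if anything falls off the work surface, if the arm or the gripper's body presses on something with over 40 N, if the wrist force passes 120 N, or if a joint passes its speed limit or range.

## Robot

A 6-joint arm with a two-finger parallel gripper is mounted at the origin on the work surface. World frame = base frame: x ahead of the robot, y to its left, z up, the work surface at z = 0. Lengths are in mm, angles in degrees, forces in N, time in s.
With the tool pointing down it reaches from about 300 to 850 mm from the base axis. Payload 4.2 kg.
Tool frame: the origin (TCP) lies on the centre line of the jaws, within the pads' length; the fingertips stand 11 mm ahead of it and the grasp point (between the pads) lies 8 mm behind it; z points along the fingers, y is the line along which they close (so a half turn about z gives the same grasp; the last joint's range is limited). The gripper opens to 91 mm and grips with 3 to 60 N. Pads are 32 mm wide; open, the fingers measure 118 mm over their backs; the gripper's body (76 mm by 178 mm) begins 60 mm behind the grasp point.
Start: joints at [-68.125, 18.312, 89.639, -0, 72.044, -1.146], TCP at [224.873, -529.22, 224.976] pointing down, gripper open.
Joint ranges: [-177.97, 177.97], [-48.28, 115.42], [12.27, 149.76], [-77.06, 257.06], [2.81, 150.46], [-146.56, 146.56]. Speed limits (degrees/s): [147.25, 147.25, 180, 180, 180, 180].

## Interface

Orientations are given as [roll, pitch, yaw] about the fixed x, y, z axes, in that order (R = Rz(yaw) Ry(pitch) Rx(roll)).
In Python, from workcell import env, grab_frame, camera_model, models gives the robot as it stands.
- The arm moves only by the shell command python3 -m crank 'ROWS' [FORCE]. ROWS is text: rows parted by semicolons, each of 7 numbers parted by spaces: the closure, from -1 (fully open) to 1 (shut), so that 0 is half open, then the shift along the tool's x, y, z in mm, then the turn, a rotation vector about the tool's x, y, z in degrees. A call has 1 to 10 rows; each row shifts and turns the commanded pose from where the row before left it, along the tool's axes as they then stand; what a row does not reach is not made up. A row lasts 1/8 s, in which the tool goes at most 62.5 mm and 10.7 degrees, less where a joint would pass 70% of its speed; a pose out of reach is approached as far as the arm can. A call is refused whole if a number of a shift passes 62.5 or a number of a turn 10.7, either way. A call with a gripper value outside its range is refused whole. The fingers move at their own pace and stop on an object; FORCE is the grip in N (left out, the last holds). Time passes only in rows, so rows that do not move let the fingers close. It gives the time, the measured TCP pose, the force, the opening and the grip force at its end, in the units of the state.
- env.state(): the state, without advancing time (a new reading comes with each control period).
- grab_frame(name): name is "side" or "top" or "wrist"; returns the picture (384x512x3 uint8, blue, green, red); there is no depth.
- camera_model(name): a dict with "K" (3x3 intrinsics, pixels), "k1" (the pictures are not rectified: a ray, as slopes to the right and down, at radius r is drawn at 1 + k1 r^2 times it, then the intrinsics apply), "R" (3x3) and "t" (3): a world point X has camera coordinates R X + t; the wrist camera has in their place "mount" (4x4, takes a point from camera to tool coordinates, whose origin is the TCP and whose axes are the flange's). Camera axes: x right, y down, z forward; pixel columns grow to the right and rows downward; lengths in mm; the calibration is good to about 2 mm. A picture is of the moment at which its call begins: read the wrist's pose just before it. camera_model takes no time and is no camera call.
- env.job_done(): hands the job in; it is judged then, once.
Trained networks look in the newest picture that a camera, given by its name, has taken for a name from the list of things; names that differ only in an ending like _2 or _b are one class to them, and where a whole thing is asked for, a point or a joint stands for the part that bears it (a point fixed in the world has none). Each returns a list of dicts, best first, with "p" (0 to 1); they miss things now and then, are a little off and sometimes report something else, mostly with a low value. They report only what shows in the picture. A call takes as long as a camera call. They do not tell look-alikes from the thing itself.
- models.search_frame(name, camera): "point" ([x, y, z] in mm, in world coordinates, good to about 4 mm: the middle of the surface that is visible of it).
The state is a dict: "time_s": time; "qpos": joint angles; "qvel": joint speeds; "effort": joint torques, N m; "ee_pos": TCP position; "ee_rot": TCP orientation; "force": force on the tool from outside, world axes, zero at the start; "torque": the same for the moment, N m; "gripper_width": finger opening in mm; "gripper_force": force on a finger pad.
Only numpy, scipy, OpenCV 4.12 (cv2) and the standard library are available. Lean on these libraries where they do the work, as an engineer would, in place of code of your own. Each camera call takes 0.05 s, during which the arm holds its last target. There are 200 camera calls.

## Working session

There is one attempt and no reset: what is moved stays moved. The work goes in short steps, Python scripts to look and compute and a shell command to move; the robot and the scene stay as the last step left them, time stands still between calls to the robot, and variables do not carry over. Pictures are saved under pics/ and viewed, at most 10 in all, crops included, and the job is handed in when it is done.

```bash
ls; mkdir -p pics; python3 - <<'E'
from workcell import env, grab_frame, camera_model, models
import cv2,numpy as np
print(env.state())
ims=[grab_frame(n) for n in("side","top")]
cv2.imwrite("pics/side.png",ims[0]);cv2.imwrite("pics/top.png",ims[1])
for n in("side","top","wrist"):print(n,camera_model(n))
for n in["grooved_head","cone_head","dome_head","slim_head","rack","machine","clamp_knob","vase","edge_paint","wax_tin","dressing"]:
  for c in("top","side"):
    print(n,c,[(np.round(d["point"]).tolist(),round(d["p"],2)) for d in models.search_frame(n,c)][:4])
cv2.imwrite("pics/both.png",cv2.resize(np.vstack([ims[0],ims[1]]),(800,1200))[:,:])
E
```

```text
pics
{'time_s': 0.0, 'qpos': array([-6.81240980e+01,  1.83521591e+01,  8.97070404e+01,  3.84049582e-05,
        7.20455092e+01, -1.14726521e+00]), 'qvel': array([-0.09262631, -0.05915328,  0.07264362, -0.04026724, -0.04899199,
       -0.01059994]), 'effort': array([ 2.43333132e-03, -4.12449324e+01, -2.31970668e+01,  7.28418888e-02,
        4.57112887e-02, -1.72640903e-04]), 'ee_pos': array([ 224.68618362, -528.73946454,  224.1107949 ]), 'ee_rot': array([-1.79895313e+02, -2.13300377e-03,  2.30231534e+01]), 'force': array([ 0.19329556, -0.64615636,  0.58513867]), 'torque': array([-0.00710912,  0.02262585, -0.00556302]), 'gripper_force': 0.0, 'gripper_width': 91.21319689139996}
side {'K': array([[375.62252796,   0.        , 254.29421112],
       [  0.        , 375.62252796, 194.94458047],
       [  0.        ,   0.        ,   1.        ]]), 'k1': -0.015595810343753016, 'R': array([[-0.8093971 , -0.5869462 ,  0.01924815],
       [-0.45233089,  0.60218969, -0.65784827],
       [ 0.37453051, -0.54116701, -0.75290449]]), 't': array([368.92453727, 382.73611218, 628.16631459])}
top {'K': arra
[... 1577 characters left out ...]
 0.89), ([514.0, -231.0, 79.0], 0.31)]
machine top [([553.0, 225.0, 84.0], 0.55)]
machine side []
clamp_knob top [([525.0, 134.0, 115.0], 0.72)]
clamp_knob side [([529.0, 136.0, 112.0], 0.83), ([449.0, -233.0, 78.0], 0.47), ([631.0, -222.0, 92.0], 0.27)]
vase top [([573.0, -426.0, 62.0], 0.86), ([548.0, 218.0, 87.0], 0.41), ([686.0, -60.0, 23.0], 0.38)]
vase side [([567.0, -392.0, 62.0], 0.97), ([441.0, -381.0, 58.0], 0.17)]
edge_paint top [([437.0, -55.0, 61.0], 0.49)]
edge_paint side [([431.0, -44.0, 53.0], 0.6)]
wax_tin top [([684.0, -59.0, 23.0], 0.72)]
wax_tin side [([680.0, -56.0, 30.0], 0.84), ([631.0, -226.0, 92.0], 0.15)]
dressing top [([442.0, -388.0, 77.0], 0.58)]
dressing side []
```

View pics/side.png

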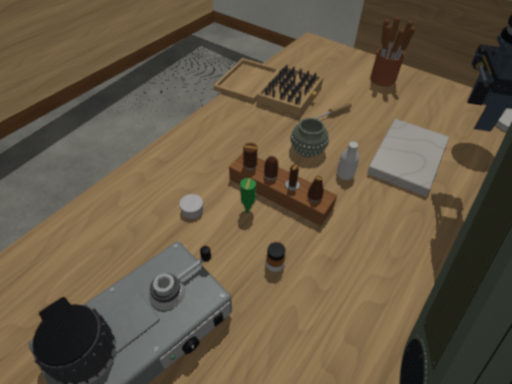

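View pics/top.png

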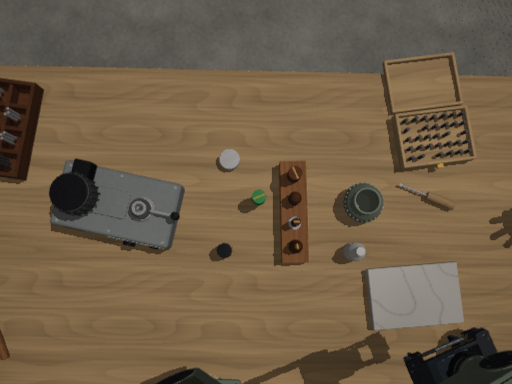

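```bash
cat > h.py <<'E'
from workcell import env, grab_frame, camera_model, models
import cv2,numpy as np
from scipy.spatial.transform import Rotation as Ro
def cam(n,st=None):
    m=camera_model(n)
    if "R" in m: return m["K"],m["k1"],m["R"],m["t"]
    M=m["mount"];st=st or env.state();R=Ro.from_euler("xyz",st["ee_rot"],degrees=True).as_matrix()
    Rw=R@M[:3,:3];c=R@M[:3,3]+st["ee_pos"]
    return m["K"],m["k1"],Rw.T,-Rw.T@c
def proj(C,X):
    K,k,R,t=C;return cv2.projectPoints(np.array(X,float).reshape(-1,3),R,t,K,np.array([k,0,0,0.]))[0].reshape(-1,2)
def ray(C,p):
    K,k,R,t=C;u=cv2.undistortPoints(np.array(p,float).reshape(-1,1,2),K,np.array([k,0,0,0.])).reshape(-1,2)
    d=np.c_[u,np.ones(len(u))]@R;return -R.T@t,d
def onz(C,p,z):
    c,d=ray(C,p);return c+d*((z-c[2])/d[:,2:])
def tri(Cs,ps):
    A=np.zeros((3,3));b=np.zeros(3)
    for C,p in zip(Cs,ps):
        c,d=ray(C,p);d=d[0]/np.linalg.norm(d[0]);P=np.eye(3)-np.outer(d,d);A+=P;b+=P@c
    return np.linalg.solve(A,b)
def crop(im,x,y,w,h,s): return cv2.resize(im[y:y+h,x:x+w],None,fx=s,fy=s,interpolation=cv2.INTER_CUBIC)
E
python3 - <<'E'
from h import *
s=cv2.imread("pics/side.png");t=cv2.imread("pics/top.png")
a=np.hstack([crop(s,225,135,66,50,6),crop(t,245,155,66,50,6)])
b=np.hstack([crop(s,140,235,80,60,5)[:,:396],crop(t,115,180,80,60,5)[:,:396]])
cv2.imwrite("pics/c1.png",np.vstack([a,b])[:600])
E
```

```text
(no output)
```

View pics/c1.png

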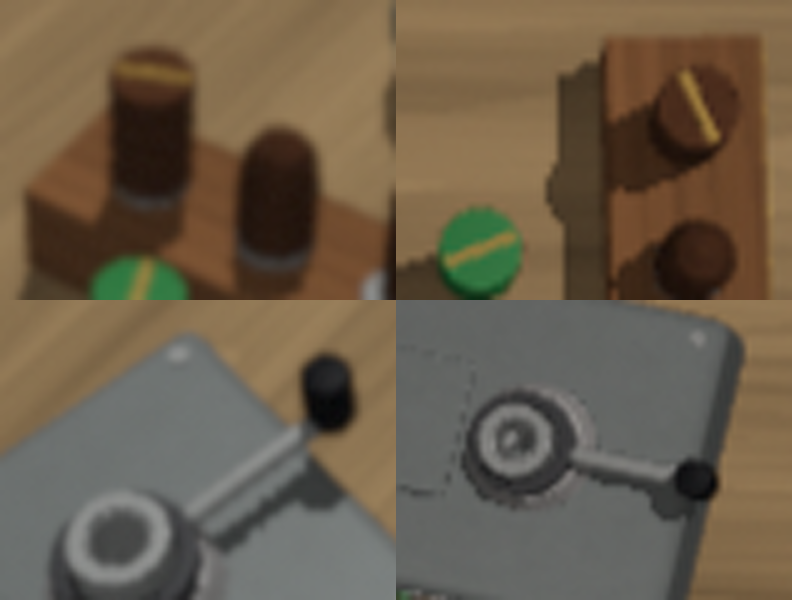

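```bash
python3 - <<'E'
from h import *
S,T=cam("side"),cam("top")
for n,a,b in[("head",(250.3,146.7),(295.7,172.5)),("mouth",(163.6,282.6),(139,208)),("knob",(205.4,249.4),(175.4,216))]:
    X=tri([S,T],[a,b]);print(n,X.round(1),(proj(S,X)-a).round(1),(proj(T,X)-b).round(1))
e=onz(T,[(293.2,167),(298.2,178)],108);d=e[1]-e[0];print("pin",np.degrees(np.arctan2(d[1],d[0]))%180,e.mean(0))
print(onz(T,[(139,208)],125),onz(T,[(175.4,216)],135))
# machine corner top pixels: housing -y edge
f=onz(T,[(115+(740-396)/5,180+35/5),(115+(680-396)/5,180+(295)/5)],85);print(f)
# rack edge direction
r=onz(T,[(245+(605-396)/6,155+38/6),(245+(605-396)/6,155+50),(245+(760-396)/6,155+38/6)],48);print("rack",r)
E
```

```text
head [ 638.8 -232.1  108.1] [[-0. -0.]] [[0. 0.]]
mouth [539.5 156.9 122.3] [[0.3 0. ]] [[-0.1 -0.2]]
knob [521.4  65.2 130.7] [[0.5 0.1]] [[-0.2 -0.3]]
pin 24.89891956876474 [ 638.89722296 -232.09403618  108.        ]
[[538.9163008  155.95389403 125.        ]] [[520.25667699  63.94847058 135.        ]]
[[598.83790778  53.0644638   85.        ]
 [465.14286303  78.68076048  85.        ]]
rack [[ 678.25368955 -195.11768424   48.        ]
 [ 561.13469628 -196.73739274   48.        ]
 [ 679.76611333 -264.17655685   48.        ]]
```

```bash
python3 -m crank '-1 55 -12 0 0 0 0; -1 55 -12 0 0 0 0; -1 55 -12 0 0 0 0; -1 55 -12 0 0 0 0; -1 55 -12 0 0 0 0; -1 55 -12 0 0 0 0; -1 55 -12 0 0 0 0; -1 55 -12 0 0 0 0; -1 57 -15 0 0 0 0; -1 0 0 30 0 0 7.7' 20; python3 -m crank '-1 0 0 0 0 0 7.7; -1 0 0 0 0 0 7.7; -1 0 0 0 0 0 0; -1 0 0 0 0 0 0'
python3 - <<'E'
from h import *
st=env.state();im=grab_frame("wrist");C=cam("wrist",st);cv2.imwrite("pics/w1.png",im)
print(st["ee_pos"],st["ee_rot"],st["qpos"])
print(proj(C,[(638.8,-232,108),(639,-232,48)]))
print([d for d in models.search_frame("grooved_head","wrist")])
E
```

```text
time_s: 2.45
ee_pos: [643.5, -230.0, 196.4]
ee_rot: [179.8, -0.3, 15.4]
force: [0.2, -1.2, -0.3]
gripper_width: 90.9
gripper_force: 0.0
time_s: 2.95
ee_pos: [638.9, -232.7, 195.0]
ee_rot: [180.0, -0.0, 0.0]
force: [0.1, 0.6, -0.2]
gripper_width: 91.0
gripper_force: 0.0
[ 638.86381729 -232.73329975  194.9935165 ] [ 1.79994695e+02 -2.27028876e-03  2.63098721e-02] [-2.09834383e+01  2.88778446e+01  7.70771245e+01 -4.30393000e-03
  7.40410098e+01  6.89914351e+01]
[[256.39951721 200.3488922 ]
 [256.50519091 183.54732791]]
[{'point': [647.5, -231.2, 110.3], 'p': 0.91}, {'point': [581.8, -154.9, 48.1], 'p': 0.72}]
```

View pics/w1.png

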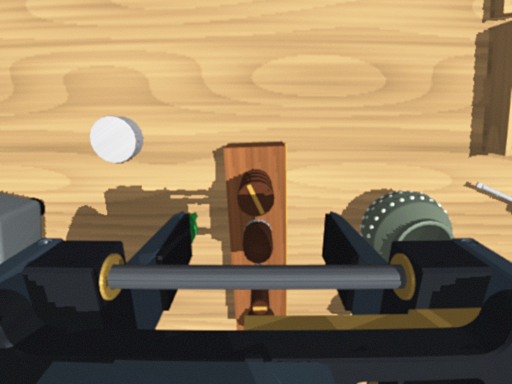

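```bash
cat >> h.py <<'E'
def pin(im,C,x0,y0,r,z):
    sub=im[y0-r:y0+r,x0-r:x0+r].astype(float);m=(sub[...,1]-sub[...,0])  # yellow: G>>B
    w=np.clip(m-0.55*m.max(),0,None);yy,xx=np.nonzero(w);
    P=onz(C,np.c_[xx+x0-r,yy+y0-r],z)[:,:2];ww=w[yy,xx];c=(P*ww[:,None]).sum(0)/ww.sum()
    q=(P-c)*np.sqrt(ww)[:,None];ev,V=np.linalg.eigh(q.T@q);d=V[:,1]
    return c,np.degrees(np.arctan2(d[1],d[0]))%180,ev/ww.sum(),len(xx)
E
python3 - <<'E'
from h import *
C=cam("wrist");im=cv2.imread("pics/w1.png");print(pin(im,C,255,197,15,108))
T=cam("top");print(pin(cv2.imread("pics/top.png"),T,296,173,9,108))
E
```

```text
(array([ 649.60079941, -226.56742977]), np.float64(27.2291074937809), array([1.05323082, 8.1047871 ]), 50)
(array([ 639.23460952, -230.52448729]), np.float64(25.577594424572027), array([ 1.60593166, 87.08518812]), 28)
```

```bash
python3 -m crank '-1 1 -1 40 0 0 0; -1 0 0 40 0 0 0; -1 0 0 25 0 0 0; -1 0 0 16 0 0 0; -1 0 0 0 0 0 0; 1 0 0 0 0 0 0; 1 0 0 0 0 0 0; 1 0 0 0 0 0 0; 1 0 0 0 0 0 0; 1 0 0 0 0 0 0' 35; python3 -m crank '1 0 0 0 0 0 0;1 0 0 0 0 0 0;1 0 0 0 0 0 0'
```

```text
time_s: 4.3
ee_pos: [639.9, -231.7, 74.1]
ee_rot: [180.0, -0.0, -0.1]
force: [0.4, 0.9, 0.4]
gripper_width: 44.4
gripper_force: 0.0
time_s: 4.68
ee_pos: [639.9, -231.7, 74.0]
ee_rot: [-180.0, 0.0, -0.1]
force: [-0.4, 0.1, 0.1]
gripper_width: 35.3
gripper_force: 35.0
```

```bash
python3 -m crank '1 0 0 -15 0 0 0; 1 0 0 -30 0 0 0; 1 0 0 -50 0 0 0; 1 0 0 -50 0 0 0; 1 -11 -24 0 0 0 0; 1 -23 -49 0 0 0 0; 1 -23 -49 0 0 0 0; 1 -23 -49 0 0 0 0;1 -23 -49 0 0 0 0;1 -23 -49 0 0 0 0'; python3 -m crank '1 -23 -49 0 0 0 0;1 -23 -49 0 0 0 0;1 -12 -22 20 0 0 0;1 0 0 19 0 0 0;1 0 0 0 0 0 0;1 0 0 0 0 0 0'
python3 - <<'E'
from h import *
st=env.state();im=grab_frame("wrist");C=cam("wrist",st);cv2.imwrite("pics/w2.png",im)
print(st["ee_pos"],st["ee_rot"],st["qpos"])
p=proj(C,[(539,156.5,125),(539,156.5,101),(456,157,180)]);print(p)
x,y=p[0].astype(int)
a=np.hstack([crop(im,x-40,max(y-30,0),80,60,6)[:, :400],crop(im,156,0,200,180,2)])
cv2.imwrite("pics/w2c.png",np.vstack([crop(im,x-50,max(y-37,0),100,75,8)]))
E
```

```text
time_s: 5.92
ee_pos: [513.3, 38.9, 219.9]
ee_rot: [-180.0, -0.1, -0.1]
force: [-0.0, 0.4, -1.6]
gripper_width: 35.5
gripper_force: 35.0
time_s: 6.68
ee_pos: [457.1, 157.5, 181.0]
ee_rot: [-180.0, -0.1, -0.1]
force: [-0.2, 0.5, -0.9]
gripper_width: 35.0
gripper_force: 35.0
[457.07266503 157.4753279  181.01772897] [-1.79980444e+02 -9.40200834e-02 -1.03126333e-01] [ 1.76540538e+01  1.20553007e+01  1.05199931e+02 -1.13155848e-02
  6.26492640e+01  1.07762355e+02]
[[258.30435277 110.90875253]
 [258.18385941 110.7545091 ]
 [257.99216938 244.33295062]]
```

View pics/w2c.png

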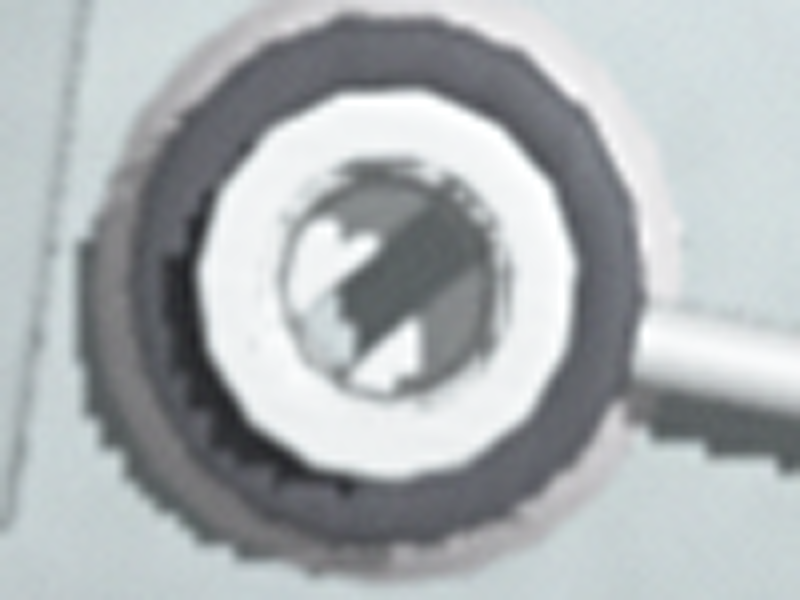

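View pics/w2.png

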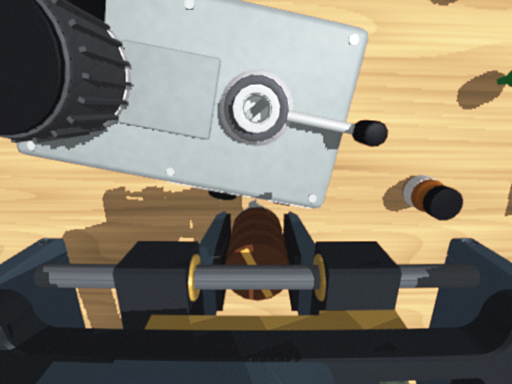

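```bash
python3 - <<'E'
from h import *
C2=cam("wrist");print("bore",onz(C2,[(256.1,108.2)],125))
K,k,R,t=C2
M=camera_model("wrist")["mount"]
st=env.state();st["ee_pos"]=np.array([638.86,-232.73,194.99]);st["ee_rot"]=np.array([179.995,0,0.026])
C1=cam("wrist",st);print("head",onz(C1,[(255,198.5)],108))
im=cv2.imread("pics/w2.png");cv2.imwrite("pics/w2h.png",crop(im,205,190,100,75,8))
print(proj(C2,[st2 for st2 in [(457.07+15*s*np.cos(np.radians(26)),157.5+15*s*np.sin(np.radians(26)),181-26+60) for s in(-1,0,1)]]))
E
```

```text
bore [[541.16080527 158.1087844  125.        ]]
head [[ 640.64140649 -230.67062669  108.        ]]
[[269.31480755 295.45763802]
 [257.15927263 274.08425544]
 [244.27720794 251.37723872]]
```

View pics/w2h.png

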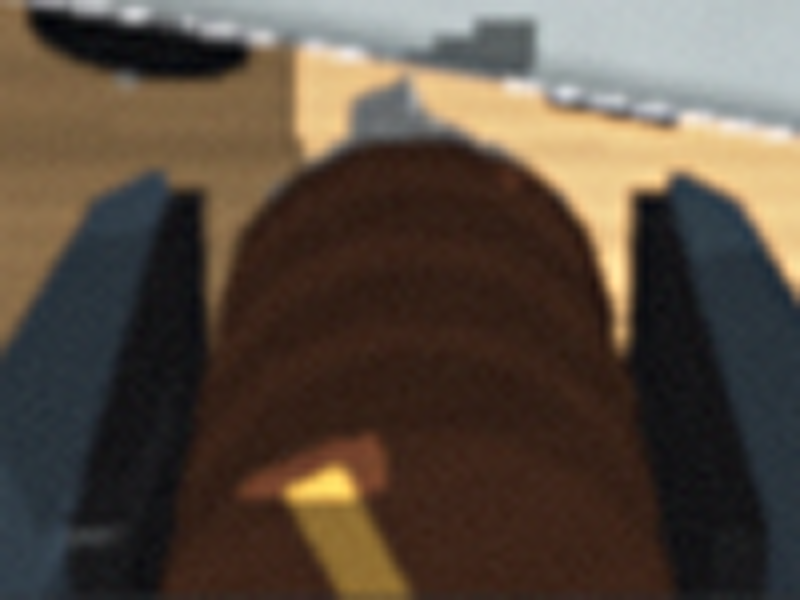

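```bash
python3 -m crank '1 0 0 -44 0 0 0; 1 20 0 0 0 0 0; 1 40 0.6 0 0 0 0; 1 23.2 0 0 0 0 0; 1 0 0 0 0 0 -9.8;1 0 0 0 0 0 -9.8;1 0 0 0 0 0 -9.8;1 0 0 0 0 0 -9.8;1 0 0 0 0 0 -9.8;1 0 0 0 0 0 -9.8'; python3 -m crank '1 0 0 0 0 0 -9.8;1 0 0 0 0 0 -9.8;1 0 0 0 0 0 -9.8;1 0 0 0 0 0 -9.8;1 0 0 0 0 0 -9.8;1 0 0 20 0 0 0;1 0 0 0 0 0 0;1 0 0 0 0 0 0'
python3 - <<'E'
from h import *
st=env.state();print(st["ee_pos"],st["ee_rot"],st["qpos"].round(1),st["force"])
s=grab_frame("side");t=grab_frame("top")
a=crop(s,118,210,80,100,5);b=crop(t,100,160,80,100,5)
cv2.imwrite("pics/c3.png",np.hstack([a,b]))
h=st["ee_pos"];X=[h+[0,0,-62],h+[0,0,-26],(540.3,156.9,125),h+[0,0,34]]
print(proj(cam("side"),X).round(1),proj(cam("top"),X).round(1))
E
```

```text
time_s: 7.98
ee_pos: [540.2, 156.4, 224.9]
ee_rot: [179.9, -0.1, 59.0]
force: [-0.0, -1.0, -1.7]
gripper_width: 35.2
gripper_force: 35.0
time_s: 8.98
ee_pos: [540.2, 156.7, 204.9]
ee_rot: [179.9, 0.0, 107.7]
force: [0.6, -0.3, -1.1]
gripper_width: 34.9
gripper_force: 35.0
[540.20461604 156.7190908  204.90167468] [1.79916908e+02 7.85728547e-03 1.07688772e+02] [15.  17.9 93.2 -0.  68.8 -2.7] [ 0.59026467 -0.32863048 -1.12535225]
[[161.7 276.5]
 [158.  265.6]
 [163.3 281.6]
 [151.1 245.1]] [[137.  206.8]
 [133.4 205.4]
 [138.6 207.4]
 [126.9 202.8]]
```

View pics/c3.png

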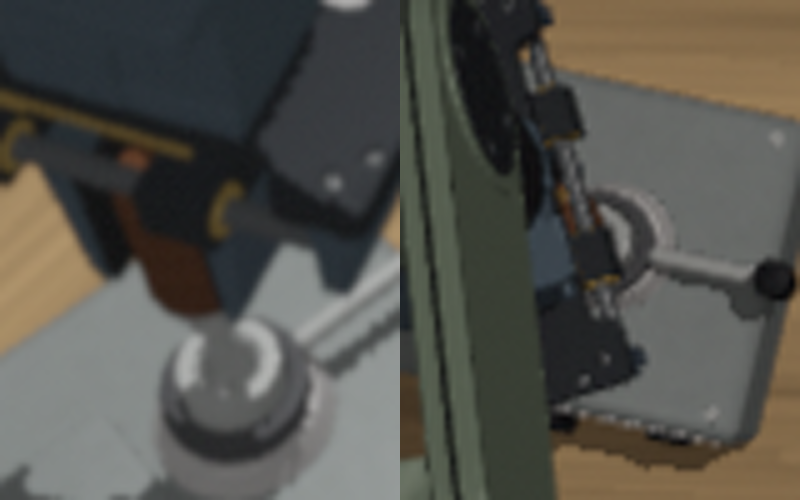

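```bash
python3 -m crank '1 0 0 12 0 0 0; 1 0 0 4 0 0 0; 1 0 0 3 0 0 0;1 0 0 3 0 0 0;1 0 0 3 0 0 0;1 0 0 0 0 0 0'; python3 -m crank '1 0 0 3 0 0 0;1 0 0 3 0 0 0;1 0 0 3 0 0 0;1 0 0 0 0 0 0'
```

```text
time_s: 9.82
ee_pos: [539.5, 156.8, 178.7]
ee_rot: [-180.0, -0.0, 107.7]
force: [0.3, 0.4, -2.2]
gripper_width: 35.2
gripper_force: 35.0
time_s: 10.32
ee_pos: [539.7, 156.9, 170.6]
ee_rot: [180.0, -0.0, 107.7]
force: [-1.4, 0.0, 4.3]
gripper_width: 35.2
gripper_force: 35.0
```

```bash
python3 -m crank '1 0.2 -0.5 0 0 0 0;1 0 0 0 0 0 0;1 0 0 0 0 0 0'; python3 -m crank '1 0 0 1.5 0 0 0;1 0 0 1.5 0 0 0;1 0 0 0 0 0 0;1 0 0 0 0 0 0'
```

```text
time_s: 10.7
ee_pos: [539.6, 157.0, 170.6]
ee_rot: [179.9, 0.0, 107.7]
force: [-1.3, 0.0, 5.8]
gripper_width: 35.1
gripper_force: 35.0
time_s: 11.2
ee_pos: [540.0, 157.6, 166.9]
ee_rot: [179.9, -0.0, 107.7]
force: [2.3, 3.9, 0.4]
gripper_width: 35.1
gripper_force: 35.0
```

```bash
python3 -m crank '1 0.6 0.6 0 0 0 0;1 0 0 0 0 0 0;1 0 0 0 0 0 0'; python3 -m crank '1 0 0 1.5 0 0 0;1 0 0 1.5 0 0 0;1 0 0 1 0 0 0;1 0 0 0 0 0 0;1 0 0 0 0 0 0'
```

```text
time_s: 11.58
ee_pos: [539.9, 157.8, 166.8]
ee_rot: [179.9, 0.0, 107.7]
force: [2.7, 3.2, -0.5]
gripper_width: 35.3
gripper_force: 35.0
time_s: 12.2
ee_pos: [539.8, 157.8, 163.0]
ee_rot: [179.9, -0.0, 107.7]
force: [3.9, 3.8, 1.3]
gripper_width: 35.4
gripper_force: 35.0
```

```bash
python3 -m crank '1 0.5 0.9 0 0 0 0;1 0 0 1 0 0 0;1 0 0 0.5 0 0 0;1 0 0 0 0 0 0;1 0 0 0 0 0 0'
```

```text
time_s: 12.82
ee_pos: [540.0, 158.2, 161.1]
ee_rot: [-180.0, 0.0, 107.7]
force: [3.0, 1.7, -0.8]
gripper_width: 35.2
gripper_force: 35.0
```

```bash
python3 -m crank '1 0 0 1 0 0 0;1 0 0 1 0 0 0;1 0 0 0 0 0 0;1 0 0 0 0 0 0'
```

```text
time_s: 13.32
ee_pos: [540.0, 158.3, 159.3]
ee_rot: [-180.0, 0.0, 107.7]
force: [2.6, 1.5, -1.2]
gripper_width: 35.6
gripper_force: 35.0
```

```bash
python3 -m crank '1 0.2 0.5 1 0 0 0;1 0 0 1 0 0 0;1 0 0 1 0 0 0;1 0 0 1 0 0 0;1 0 0 0 0 0 0;1 0 0 0 0 0 0'
```

```text
time_s: 14.08
ee_pos: [540.2, 158.6, 155.1]
ee_rot: [-179.9, 0.0, 107.7]
force: [0.8, 0.4, -1.9]
gripper_width: 35.5
gripper_force: 35.0
```

```bash
python3 -m crank '1 0 0 1 0 0 0;1 0 0 1 0 0 0;1 0 0 1 0 0 0;1 0 0 0 0 0 0;1 0 0 0 0 0 0'; python3 -c "
from h import *;print(env.state()['torque'])"
```

```text
time_s: 14.7
ee_pos: [540.5, 158.7, 152.4]
ee_rot: [-180.0, 0.0, 107.7]
force: [0.1, -0.4, -2.0]
gripper_width: 35.6
gripper_force: 35.0
[ 0.0103125  -0.00565052 -0.05745877]
```

```bash
python3 -m crank '1 0 0 0.6 0 0 0;1 0 0 0.6 0 0 0;1 0 0 0 0 0 0;1 0 0 0 0 0 0'; python3 -m crank '1 0 0 0.5 0 0 0;1 0 0 0.5 0 0 0;1 0 0 0 0 0 0;1 0 0 0 0 0 0'; python3 -c "
from h import *;print(env.state()['torque'])"
```

```text
time_s: 15.2
ee_pos: [540.5, 158.7, 151.2]
ee_rot: [-180.0, 0.0, 107.7]
force: [-0.9, 0.1, -2.0]
gripper_width: 35.3
gripper_force: 35.0
time_s: 15.7
ee_pos: [540.6, 158.7, 150.9]
ee_rot: [180.0, 0.0, 107.7]
force: [-4.3, -0.4, 5.1]
gripper_width: 35.6
gripper_force: 35.0
[-0.23841308  0.4237426  -0.01593936]
```

```bash
python3 -m crank '1 0 0 0.5 0 0 0;1 0 0 0 0 0 0;1 0 0 0 0 0 0'; python3 -m crank '-0.2 0 0 0 0 0 0;-0.2 0 0 0 0 0 0;-0.2 0 0 0 0 0 0;-0.2 0 0 0 0 0 0;-0.2 0 0 0 0 0 0;-0.2 0 0 -20 0 0 0;-0.2 0 0 -40 0 0 0;-0.2 0 0 -30 0 0 0;-0.2 0 0 0 0 0 0;-0.2 0 0 0 0 0 0'
```

```text
time_s: 16.08
ee_pos: [540.6, 158.7, 150.9]
ee_rot: [180.0, 0.0, 107.7]
force: [-3.6, -1.1, 8.5]
gripper_width: 35.3
gripper_force: 35.0
time_s: 17.32
ee_pos: [539.9, 158.5, 238.6]
ee_rot: [-179.9, 0.0, 107.7]
force: [0.3, 0.7, -0.0]
gripper_width: 54.2
gripper_force: 0.0
```

```bash
python3 -m crank '-0.2 -41 -22.5 0 0 0 0;-0.2 -41 -22.5 0 0 0 0;-0.2 0 0 0 0 0 9.7;-0.2 0 0 0 0 0 9.7;-0.2 0 0 0 0 0 9.7;-0.2 0 0 0 0 0 0;-0.2 0 0 0 0 0 0'
python3 - <<'E'
from h import *
st=env.state();C=cam("wrist",st);w=grab_frame("wrist");s=grab_frame("side")
print(st["ee_pos"],st["ee_rot"],proj(C,[(522,66.3,135),(540.4,158.3,185)]))
print([(d["point"],d["p"]) for d in models.search_frame("clamp_knob","wrist")][:2])
cv2.imwrite("pics/c4.png",np.hstack([crop(w,156,60,200,250,2),crop(s,115,205,110,138,500/138)]))
E
```

```text
time_s: 18.2
ee_pos: [522.3, 66.9, 238.8]
ee_rot: [-179.9, 0.0, 78.8]
force: [-0.6, -1.0, 0.0]
gripper_width: 55.0
gripper_force: 0.0
[522.2588198   66.91927014 238.80787485] [-1.79901944e+02  3.60840625e-02  7.87615473e+01] [[256.60400897 195.65915618]
 [256.53390046  95.16346289]]
[([524.7, 106.9, 110.0], 0.93)]
```

View pics/c4.png

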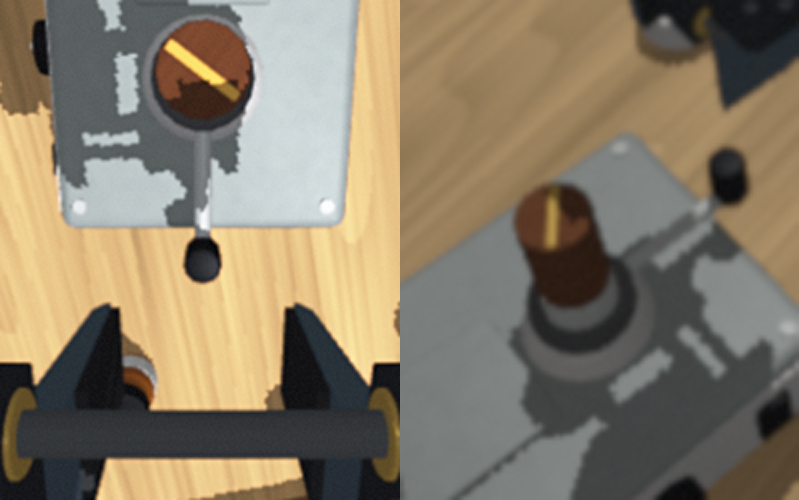

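```bash
python3 -m crank '-0.2 2.3 0.5 40 0 0 0;-0.2 0 0 40 0 0 0;-0.2 0 0 25 0 0 0;-0.2 0 0 9 0 0 0;-0.2 0 0 0 0 0 0;1 0 0 0 0 0 0;1 0 0 0 0 0 0;1 0 0 0 0 0 0;1 0 0 0 0 0 0;1 0 0 0 0 0 0' 25;python3 -m crank '1 0 0 0 0 0 0;1 0 0 0 0 0 0;1 0 0 0 0 0 0'
```

```text
time_s: 19.6
ee_pos: [523.0, 69.2, 126.0]
ee_rot: [-179.9, 0.0, 78.6]
force: [-3.0, 0.8, 3.9]
gripper_width: 19.1
gripper_force: 25.0
time_s: 19.98
ee_pos: [523.0, 69.2, 126.0]
ee_rot: [-179.9, 0.0, 78.6]
force: [-3.3, 0.8, 5.4]
gripper_width: 18.9
gripper_force: 25.0
```

```bash
python3 -m crank '1 0 0 -1 0 0 0;1 0.1 -4.8 0 0 0 3;1 0.5 -9.6 0 0 0 6;1 0.5 -9.6 0 0 0 6;1 0.5 -9.6 0 0 0 6'; python3 -m crank '1 0.5 -9.6 0 0 0 6;1 0.5 -9.6 0 0 0 6;1 0.5 -9.6 0 0 0 6;1 0.5 -9.6 0 0 0 6'
```

```text
time_s: 20.6
ee_pos: [493.4, 80.7, 126.2]
ee_rot: [179.8, 0.0, 57.5]
force: [1.2, -2.5, -4.0]
gripper_width: 19.1
gripper_force: 25.0
time_s: 21.1
ee_pos: [465.7, 107.1, 126.1]
ee_rot: [179.8, 0.0, 33.5]
force: [1.3, -4.4, -3.1]
gripper_width: 18.9
gripper_force: 25.0
```

```bash
python3 -m crank '1 0.5 -9.6 0 0 0 6;1 0.5 -9.6 0 0 0 6;1 0.5 -9.6 0 0 0 6;1 0.1 -4.8 0 0 0 3;1 0 0 0 0 0 0'; python3 -m crank '1 0 -3.2 0 0 0 2;1 0 -3.2 0 0 0 2;1 0 0 0 0 0 0'
```

```text
time_s: 21.72
ee_pos: [452.1, 138.4, 126.1]
ee_rot: [179.9, 0.0, 12.7]
force: [0.1, -2.5, -3.6]
gripper_width: 19.6
gripper_force: 25.0
time_s: 22.1
ee_pos: [451.0, 144.5, 126.2]
ee_rot: [179.9, 0.0, 8.7]
force: [0.6, -4.7, -4.9]
gripper_width: 19.5
gripper_force: 25.0
```

```bash
python3 -m crank '1 0 -1.6 0 0 0 1;1 0 -1.6 0 0 0 1;1 0 0 0 0 0 0;1 0 0 0 0 0 0'; python3 -m crank '1 0 -1.6 0 0 0 1;1 0 -1.6 0 0 0 1;1 0 0 0 0 0 0;1 0 0 0 0 0 0'
```

```text
time_s: 22.6
ee_pos: [450.7, 146.7, 126.2]
ee_rot: [179.8, 0.0, 6.8]
force: [3.2, -8.6, -5.9]
gripper_width: 19.0
gripper_force: 25.0
time_s: 23.1
ee_pos: [450.8, 146.8, 126.1]
ee_rot: [179.4, -0.0, 4.9]
force: [4.6, -18.4, -5.2]
gripper_width: 19.1
gripper_force: 25.0
```

```bash
python3 -m crank '0.2 0 0 0 0 0 0;0.2 0 0 0 0 0 0;-0.2 0 0 0 0 0 0;-0.2 0 0 0 0 0 0;-0.2 0 0 0 0 0 0;-0.2 0 0 -30 0 0 0;-0.2 0 0 -50 0 0 0;-0.2 0 0 -50 0 0 0;-0.2 -40 0 0 0 0 0;-0.2 -40 0 0 0 0 0';python3 -m crank '-0.2 0 0 0 0 0 0;-0.2 0 0 0 0 0 0'
python3 - <<'E'
from h import *
s=grab_frame("side");t=grab_frame("top");w=grab_frame("wrist");S,T=cam("side"),cam("top")
a=crop(s,110,205,100,75,4);b=crop(t,100,160,100,75,4)
cv2.imwrite("pics/c5.png",np.vstack([np.hstack([a,b]),np.hstack([crop(s,180,110,200,150,2),crop(w,156,0,200,150,2)])]))
E
```

```text
time_s: 24.35
ee_pos: [369.6, 145.3, 257.3]
ee_rot: [-180.0, -0.1, 4.6]
force: [-0.3, -0.0, 0.6]
gripper_width: 54.6
gripper_force: 0.0
time_s: 24.6
ee_pos: [370.8, 145.4, 257.0]
ee_rot: [-180.0, -0.1, 4.6]
force: [0.5, -0.4, 1.0]
gripper_width: 54.9
gripper_force: 0.0
```

View pics/c5.png

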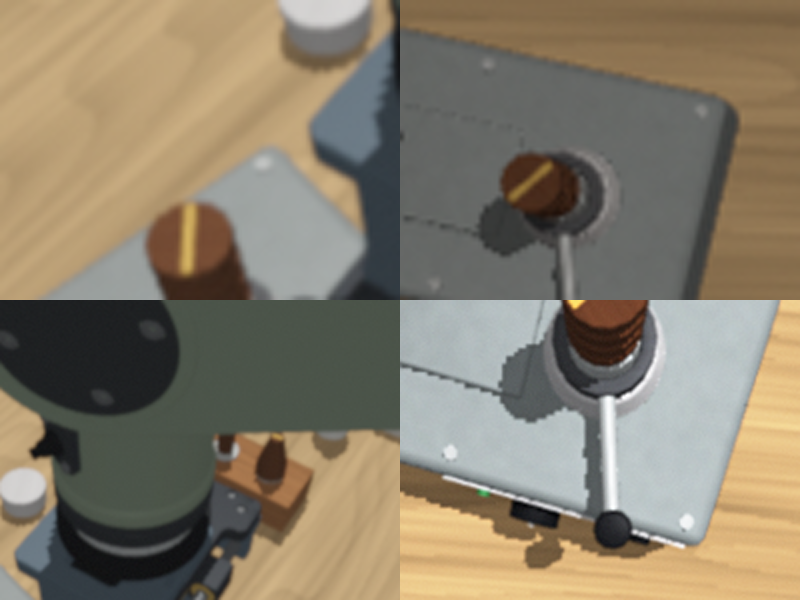

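The head sits on the nose with its flange down (top-right and bottom-right crops). The lever points to the machine's front, with the knob at crop pixel (612,528), and the gripper is clear of everything.

```bash
python3 -c "
from h import *;print(env.job_done())"
```

```text
the job is handed in; nothing more can be done
None
```

The grooved head is seated home in the spindle with its tongue in the drive slot, the clamp lever is at its closed stop and released, and the job was handed in at about 25 s, with no verdict returned.

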